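Start the stirrer under the capped bottle

TASK

Two identical magnetic stirrers stand on the lab bench; one carries a capped amber bottle, the other an open white beaker. Start the stirrer under the bottle: pull its tall pull knob straight up, fully out against the spring, keep it out for about half a second, then let go so that it springs back to rest. Leave the other stirrer's pull knob alone, and the bottle and the beaker standing where they are.

Things in the scene. Friction and masses are not known exactly. Their poses are not given: they have to be found in the camera images.
- left_knob (a point): pull knob of the stirrer on the +y (left) side: black round head 28 mm wide, 24 mm tall, on a 16 mm steel stem. Point on axis, 10 mm below the head's flat top, at rest 26 mm above the deck, 106 mm above the bench; moves with the knob. z: straight up, the pull direction; x: from knob towards the plate. Slides up 16 mm to a stop, does not turn; spring 4 N at rest, 9 N fully out, returns by itself.
- right_knob (a point): the same pull knob, same size, point, axes, travel and spring, on the identical stirrer on the -y (right) side. On each stirrer a low speed dial (34 mm wide, 11 mm high, fixed; not the pull knob) sits on the deck 90 mm from the pull knob towards +y of this point's axes. Stirrer: off-white box 240 mm long, 180 mm wide, flat deck 80 mm above the bench, pull knob near the robot's end.
- bottle: closed amber bottle, blue cap, 56 mm wide, 100 mm tall, standing on the dark round plate (132 mm wide, top 94 mm above the bench) of one stirrer, within 10 mm of the plate's centre, which lies 135 mm along x and 40 mm along y of that stirrer's knob axes (141 mm away in plan); the other stirrer's knob is over 190 mm away. Origin: centre of its underside, z up.
- beaker: open white plastic beaker, 68 mm wide at the rim, 90 mm tall, standing likewise on the other stirrer's plate. Origin: centre of its underside, z up.
Things that resemble listed ones, but are neither listed nor needed, are in the scene too. Leave any yellow look-alike of the bottle alone.

How it is judged:
On the way:
1. the pull knob of the stirrer that carries the bottle is pulled up more than 11 mm and kept there 0.2 s (((horizontal distance between left_knob and bottle below 0.18 m and distance of left_knob from where it was at the start of the episode above 0.011 m) or (horizontal distance between right_knob and bottle below 0.18 m and distance of right_knob from where it was at the start of the episode above 0.011 m))), for 0.2 s.
At the end, for the whole second after the job is handed in: Both pull knobs are back at rest (within 3 mm of where they started), and the bottle and the beaker stand still and upright (within 9 degrees) within 20 mm of where they started (distance of each of left_knob, right_knob from where it was at the start of the episode below 0.003 m and distance of each of bottle, beaker from where it was at the start of the episode below 0.02 m and angle between each of bottle, beaker's own z axis and vertical below 0.15 rad and linear speed of each of bottle, beaker below 0.02 m/s); the robot touches nothing.
It fails at once if the pull knob of the stirrer that carries the beaker is pulled more than 4 mm ((horizontal distance between left_knob and bottle below 0.18 m and distance of right_knob from where it was at the start of the episode above 0.004 m) or (horizontal distance between right_knob and bottle below 0.18 m and distance of left_knob from where it was at the start of the episode above 0.004 m)).
It fails at once if the bottle or the beaker is shifted more than 30 mm or tipped more than 20 degrees (distance of any of bottle, beaker from where it was at the start of the episode above 0.03 m or angle between any of bottle, beaker's own z axis and vertical above 0.35 rad).
It also fails if it takes over 27 s, if anything falls off the work surface, if the arm or the gripper's body presses on something with over 40 N, if the wrist force passes 120 N, or if a joint passes its speed limit or range.

ROBOT

A 6-joint arm with a two-finger parallel gripper is mounted at the origin on the work surface. World frame = base frame: x ahead of the robot, y to its left, z up, the work surface at z = 0. Lengths are in m, angles in rad, forces in N, time in s.
With the tool pointing down it reaches from about 0.25 to 0.725 m from the base axis. Payload 4 kg.
Tool frame: the origin (TCP) lies midway between the tips of the shut fingers; the grasp point (between the pads) lies 19 mm behind it; z points along the fingers, y is the line along which they close (so a half turn about z gives the same grasp; the last joint's range is limited). The gripper opens to 85 mm and grips with 20 to 120 N. Pads are 22 mm wide; open, the fingers measure 114 mm over their backs; the gripper's body (76 mm by 85 mm) begins 54 mm behind the grasp point. The pads swing forward as they close: fully open they stand 13 mm farther back than shut.
Start: joints at [1.22, 0.241, 0.005, 1.335, 0, 1.571], TCP at [0.172, 0.47, 0.231] pointing down, gripper open.
Joint ranges: [-2.72, 2.72], [-1.05, 1.87], [-1.09, 1.28], [-1.99, 2.15], [-1.42, 1.44], [-3.14, 3.14]. Speed limits (rad/s): [2.79, 2.79, 3.14, 3.14, 3.14, 3.14].

INTERFACE

Orientations are given as a unit quaternion [x, y, z, w].
In Python, from workcell import bot gives the robot as it stands. The module is installed in compiled form; this text tells all that it offers.
- The arm moves only by the tool jog_arm, never from a script. Its argument "deltas" is a list of rows, each an object with "fingers": the opening, from 0 (shut) to 1 (fully open); "delta_pos": the shift along the tool's x, y, z normalised to -1 to 1, where 1 is 300 mm, a list of three; "yaw": the turn about the tool's z normalised to -1 to 1, where 1 is pi/4 rad. A call has 1 to 12 rows; each row is the pose to reach, as a shift and turn from the pose commanded when the call began, along the tool's axes at that moment; what a row does not reach only later rows make up. A row lasts 1/10 s, in which the tool goes at most 50 mm and 8.59 degrees, less where a joint would pass 70% of its speed; a pose out of reach is approached as far as the arm can. A call with a number of a shift or a turn outside -1 to 1 is refused whole. A call with a gripper value outside its range is refused whole. The fingers move at their own pace and stop on an object; the grip force is fixed at half the most. Time passes only in rows, so rows that repeat a pose let the fingers close. It gives the time, the measured TCP pose, the force, the opening and the grip force at its end, in the units of the state.
- bot.get_obs(): the state, without advancing time (a new reading comes with each control period).
- bot.camera(name): name is "scene" or "side" or "wrist"; returns a dict with "image" (400x640x3 uint8, red, green, blue), "range_z" (400x640 float32, m along the optical axis (not along the pixel's ray), 0 where there is no reading), "fx", "fy", "cx", "cy" (pixels), "distortion" ([k1, k2, p1, p2, k3] as OpenCV has them; the pictures are not rectified), "rvec" (rotation vector, rad) and "tvec" (3), from world to camera coordinates, as OpenCV has them. Camera axes: x right, y down, z forward; pixel columns grow to the right and rows downward; lengths in m; the calibration is good to about 2 mm. A picture is of the moment at which its call begins.
- bot.job_done(): hands the job in; it is judged then, once.
The state is a dict: "clock": time; "joint_pos": joint angles; "joint_vel": joint speeds; "tau": joint torques, N m; "eef_pos": TCP position; "tool_rot": TCP orientation; "ft_force": force on the tool from outside, world axes, zero at the start; "ft_torque": the same for the moment, N m; "grip_width": finger opening in m; "grasp_force": force on a finger pad.
Only numpy, scipy, OpenCV 4.12 (cv2) and the standard library are available. Lean on these libraries where they do the work, as an engineer would, in place of code of your own. Each camera call takes 0.05 s, during which the arm holds its last target. There are 200 camera calls.

## Working session

There is one attempt and no reset: what is moved stays moved. The work goes in short steps, Python scripts to look and compute and a tool call to move; the robot and the scene stay as the last step left them, time stands still between calls to the robot, and variables do not carry over. Pictures are saved under pics/ and viewed, at most 10 in all, crops included, and the job is handed in when it is done.

Besides the shell and the picture viewer there is one more tool, called after "Request:" as a command line: name --argument value ..., lists and objects as JSON in quotes. jog_arm: Moves the arm, as the interface text tells. Scaled input: -1 to 1 covers 300 mm each way for a shift and pi/4 rad each way for a turn. Its arguments: {"type":"object","properties":{"deltas":{"type":"array","items":{"type":"object","properties":{"fingers":{"type":"number"},"delta_pos":{"type":"array","items":{"type":"number"}},"yaw":{"type":"number"}}}}},"required":["deltas"]}

```bash
mkdir -p pics; cat > h.py <<'E'
import numpy as np, cv2, pickle
from workcell import bot
def grab(n,f):
    c=bot.camera(n); cv2.imwrite(f'pics/{f}.png',c['image'][:,:,::-1]); pickle.dump(c,open(f'{f}.pkl','wb')); return c
def world(c):
    "world xyz per pixel from depth"
    h,w=c['range_z'].shape
    K=np.array([[c['fx'],0,c['cx']],[0,c['fy'],c['cy']],[0,0,1.]])
    uv=np.stack(np.meshgrid(np.arange(w),np.arange(h)),-1).reshape(-1,1,2).astype(np.float64)
    n=cv2.undistortPoints(uv,K,np.array(c['distortion'],float)).reshape(h,w,2)
    R=cv2.Rodrigues(np.array(c['rvec'],float))[0]; z=c['range_z'][...,None]
    return (np.concatenate([n*z,z],-1)-np.array(c['tvec']).reshape(3))@R
E
python3 - <<'E'
from h import *
grab('scene','s1');grab('side','d1')
o=bot.get_obs();print(o['clock'],o['eef_pos'],o['tool_rot'])
a=[cv2.imread(f'pics/{f}.png') for f in('s1','d1')]
cv2.imwrite('pics/both.png',cv2.resize(np.vstack(a),(480,600)))
E
```

```text
0.1 [0.17160296 0.46901751 0.23050288] [ 1.74491103e-01  9.84658301e-01 -9.26094214e-04 -1.68328740e-04]
```

View pics/s1.png

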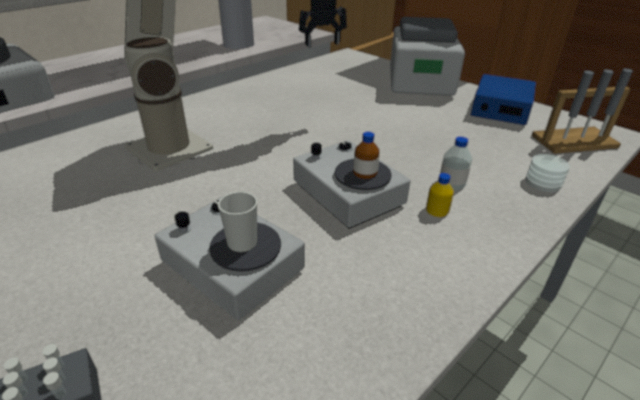

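View pics/d1.png

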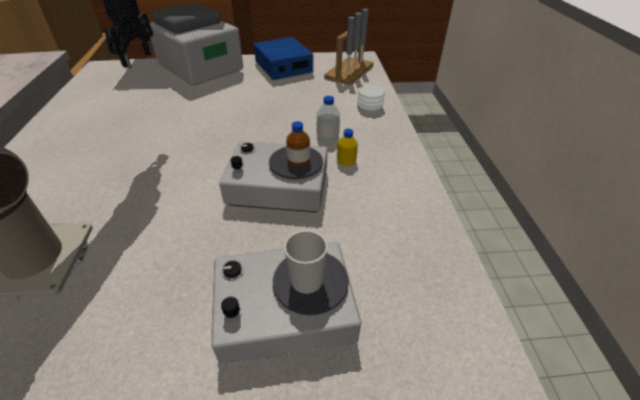

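The amber bottle is on the left (+y) stirrer. Its tall knob is at scene (316,148) and side (236,162), with the low dial at scene (345,146) and side (247,147). The beaker is on the right stirrer.

```bash
python3 - <<'E'
from h import *
Ps=[];X=[]
for f,(u,v),(bu,bv) in(('s1',(316,148),(368,158)),('d1',(236,162),(298,150))):
    c=pickle.load(open(f+'.pkl','rb'));W=world(c);g=c['image'].max(2)
    m=np.zeros(g.shape,bool);m[v-12:v+13,u-12:u+13]=1;m&=g<70
    n,l,st,ce=cv2.connectedComponentsWithStats(m.astype('uint8'))
    i=1+np.argmax(st[1:,4]);print(f,st[i],ce[i])
    P=W[(l==i)&(c['range_z']>0)];print('knob pts med',np.median(P,0),P.min(0),P.max(0))
    im=c['image'].astype(int);b=(im[...,0]>im[...,2]+50)&(W[...,2]>.1)&(W[...,2]<.22)
    mm=np.zeros(g.shape,bool);mm[bv-30:bv+30,bu-25:bu+25]=1
    print('bottle',np.median(W[b&mm],0))
    K=np.array([[c['fx'],0,c['cx']],[0,c['fy'],c['cy']],[0,0,1.]])
    X.append(cv2.undistortPoints(np.array([[ce[i]]]),K,np.array(c['distortion'],float)).reshape(2,1))
    Ps.append(np.c_[cv2.Rodrigues(np.array(c['rvec'],float))[0],np.array(c['tvec']).reshape(3)])
    T=W[(abs(W[...,2]-.08)<.006)&(np.hypot(*(W[...,:2]-np.median(P,0)[:2]).transpose(2,0,1))<.3)]
    T=T[T[:,1]>np.median(P,0)[1]-.12]
    print('deck rect',cv2.minAreaRect(T[:,:2].astype('float32')),len(T))
x=cv2.triangulatePoints(*Ps,*X);print('tri',(x[:3]/x[3]).ravel())
E
```

```text
s1 [312 143   9  14 104] [315.90384615 149.20192308]
knob pts med [0.44979289 0.1734052  0.11074136] [0.43546729 0.1650834  0.08655986] [0.4573111  0.18694654 0.11984964]
bottle [0.60305505 0.17879297 0.16244431]
deck rect ((0.5635606646537781, 0.22138583660125732), (0.22656333446502686, 0.2890164256095886), 79.65167236328125) 2322
d1 [231 156  11  15 129] [236.35658915 162.89922481]
knob pts med [0.44397701 0.17041039 0.11082744] [0.43107304 0.163524   0.08312429] [0.4552156  0.18999869 0.11710305]
bottle [0.58794482 0.17466126 0.16077283]
deck rect ((0.5615926384925842, 0.22126342356204987), (0.23212729394435883, 0.2843100130558014), 79.33242797851562) 2605
tri [0.44189942 0.18080244 0.10245492]
```

Request:
jog_arm --deltas '[{"delta_pos": [-0.59, -0.3, 0], "yaw": 0, "fingers": 1}, {"delta_pos": [-0.59, -0.3, 0], "yaw": 0, "fingers": 1}, {"delta_pos": [-0.59, -0.3, 0], "yaw": 0, "fingers": 1}, {"delta_pos": [-0.59, -0.3, 0], "yaw": 0, "fingers": 1}, {"delta_pos": [-0.59, -0.3, 0], "yaw": 0, "fingers": 1}]'

```text
clock: 0.6
eef_pos: [0.31, 0.32, 0.231]
tool_rot: [0.179, 0.984, -0.001, 0.0]
ft_force: [-0.2, 0.4, 0.1]
grip_width: 0.085
grasp_force: 0.0
```

Request:
jog_arm --deltas '[{"delta_pos": [-0.57, -0.3, 0], "yaw": 0, "fingers": 1}, {"delta_pos": [-0.57, -0.3, 0], "yaw": 0, "fingers": 1}, {"delta_pos": [-0.57, -0.3, 0], "yaw": 0, "fingers": 1}, {"delta_pos": [-0.57, -0.3, 0], "yaw": 0, "fingers": 1}, {"delta_pos": [-0.57, -0.3, 0], "yaw": 0, "fingers": 1}, {"delta_pos": [-0.57, -0.3, 0], "yaw": 0, "fingers": 1}]'

```text
clock: 1.2
eef_pos: [0.4367, 0.1807, 0.2308]
tool_rot: [0.175, 0.984, -0.0, -0.001]
ft_force: [0.4, 0.4, 0.2]
grip_width: 0.0855
grasp_force: 0.0
```

```bash
python3 - <<'E'
from h import *
c=grab('wrist','w1');W=world(c);o=bot.get_obs();print(o['clock'],o['eef_pos'],o['tool_rot'])
g=c['image'].max(2)
m=(np.hypot(W[...,0]-.443,W[...,1]-.178)<.045)&(W[...,2]>.108)&(W[...,2]<.122)
print(m.sum());P=W[m]
if len(P): print(np.median(P,0),P.min(0),P.max(0),np.argwhere(m).mean(0))
E
```

```text
1.25 [0.43616222 0.18133647 0.23084655] [ 1.74538978e-01  9.84649979e-01 -8.64744547e-05 -7.46092617e-04]
741
[0.44038931 0.17938816 0.11645681] [0.42816831 0.16486152 0.10819242] [0.45541789 0.19248895 0.118938  ] [197.47908232 320.04993252]
```

View pics/w1.png

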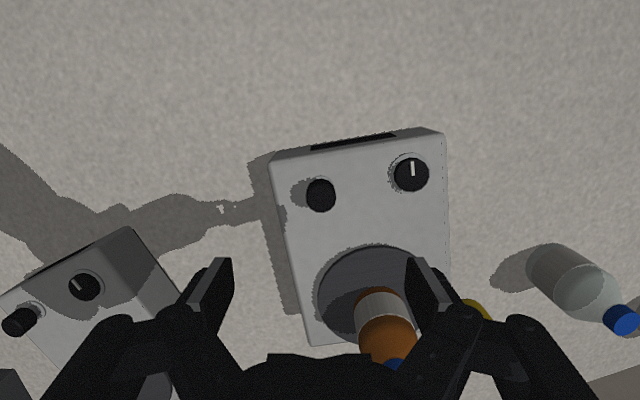

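The wrist view shows the knob head at (320,195), centred between the fingers. Its dial is at (411,174), and the bottle is below the plate area at (385,330). I'll descend around the knob.

Request:
jog_arm --deltas '[{"delta_pos": [-0.02, 0, 0.15], "yaw": 0, "fingers": 0.75}, {"delta_pos": [-0.02, 0, 0.25], "yaw": 0, "fingers": 0.75}, {"delta_pos": [-0.02, 0, 0.35], "yaw": 0, "fingers": 0.75}, {"delta_pos": [-0.02, 0, 0.42], "yaw": 0, "fingers": 0.75}, {"delta_pos": [-0.02, 0, 0.47], "yaw": 0, "fingers": 0.75}, {"delta_pos": [-0.02, 0, 0.47], "yaw": 0, "fingers": 0.75}, {"delta_pos": [-0.02, 0, 0.47], "yaw": 0, "fingers": 0.75}]'

```text
clock: 1.95
eef_pos: [0.4416, 0.1801, 0.0906]
tool_rot: [0.173, 0.985, -0.0, -0.0]
ft_force: [-0.6, 0.2, 0.4]
grip_width: 0.064
grasp_force: 0.0
```

Request:
jog_arm --deltas '[{"delta_pos": [0, 0, 0], "yaw": 0, "fingers": 0}, {"delta_pos": [0, 0, 0], "yaw": 0, "fingers": 0}, {"delta_pos": [0, 0, 0], "yaw": 0, "fingers": 0}, {"delta_pos": [0, 0, 0], "yaw": 0, "fingers": 0}, {"delta_pos": [0, 0, 0], "yaw": 0, "fingers": 0}, {"delta_pos": [0, 0, 0], "yaw": 0, "fingers": 0}, {"delta_pos": [0, 0, 0], "yaw": 0, "fingers": 0}, {"delta_pos": [0, 0, 0], "yaw": 0, "fingers": 0}]'

```text
clock: 2.75
eef_pos: [0.4432, 0.1797, 0.0916]
tool_rot: [0.174, 0.985, 0.001, 0.001]
ft_force: [-1.1, 2.3, 6.8]
grip_width: 0.0255
grasp_force: 59.0
```

Gripped. Now a gradual pull.

Request:
jog_arm --deltas '[{"delta_pos": [0, 0, -0.015], "yaw": 0, "fingers": 0}, {"delta_pos": [0, 0, -0.03], "yaw": 0, "fingers": 0}, {"delta_pos": [0, 0, -0.04], "yaw": 0, "fingers": 0}, {"delta_pos": [0, 0, -0.05], "yaw": 0, "fingers": 0}, {"delta_pos": [0, 0, -0.05], "yaw": 0, "fingers": 0}, {"delta_pos": [0, 0, -0.05], "yaw": 0, "fingers": 0}]'

```text
clock: 3.35
eef_pos: [0.4431, 0.1797, 0.1049]
tool_rot: [0.174, 0.985, 0.001, 0.0]
ft_force: [3.2, 4.7, -8.4]
grip_width: 0.0261
grasp_force: 59.4
```

```bash
python3 - <<'E'
from h import *
o=bot.get_obs();print(o['clock'],o['eef_pos'],o['ft_force'],o['grip_width'])
c=grab('side','d2');i=c['image'][100:220,170:370,::-1];cv2.imwrite('pics/d2c.png',cv2.resize(i,(800,480)))
E
```

```text
3.35 [0.44308559 0.17965153 0.10492244] [ 3.15204001  4.69023095 -8.40457578] 0.026093345555901076
```

View pics/d2c.png

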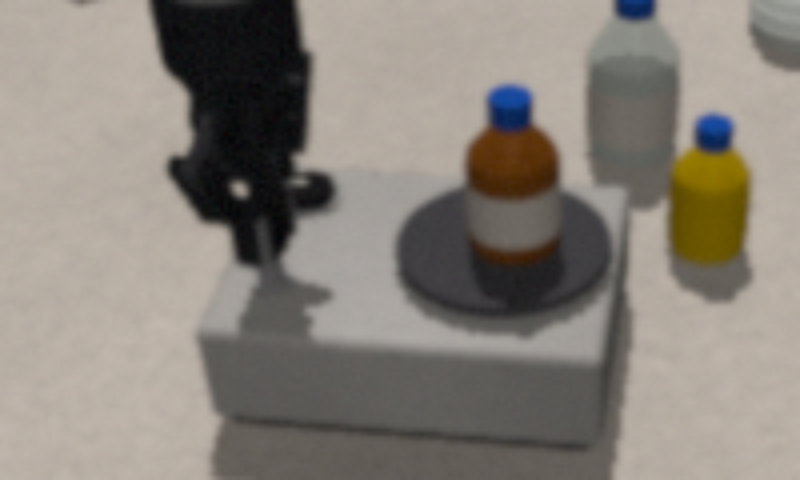

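The view shows the steel stem exposed at about (262,250), so the knob rose with the gripper. The −8.4 N force matches about 14 mm of travel. I'll pull the last bit, hold, then release.

Request:
jog_arm --deltas '[{"delta_pos": [0, 0, -0.008], "yaw": 0, "fingers": 0}, {"delta_pos": [0, 0, -0.008], "yaw": 0, "fingers": 0}, {"delta_pos": [0, 0, -0.008], "yaw": 0, "fingers": 0}, {"delta_pos": [0, 0, -0.008], "yaw": 0, "fingers": 0}, {"delta_pos": [0, 0, -0.008], "yaw": 0, "fingers": 0}, {"delta_pos": [0, 0, -0.008], "yaw": 0, "fingers": 0}]'

```text
clock: 4.0
eef_pos: [0.4431, 0.1796, 0.1071]
tool_rot: [0.174, 0.985, 0.001, 0.0]
ft_force: [2.8, 5.0, -9.0]
grip_width: 0.0263
grasp_force: 59.5
```

Request:
jog_arm --deltas '[{"delta_pos": [0, 0, 0], "yaw": 0, "fingers": 0.75}, {"delta_pos": [0, 0, 0], "yaw": 0, "fingers": 0.75}, {"delta_pos": [0, 0, 0], "yaw": 0, "fingers": 0.75}, {"delta_pos": [0, 0, 0], "yaw": 0, "fingers": 0.75}, {"delta_pos": [0, 0, 0], "yaw": 0, "fingers": 0.75}, {"delta_pos": [0, 0, -0.1], "yaw": 0, "fingers": 0.75}, {"delta_pos": [0, 0, -0.25], "yaw": 0, "fingers": 0.75}, {"delta_pos": [0, 0, -0.4], "yaw": 0, "fingers": 0.75}, {"delta_pos": [0, 0, -0.4], "yaw": 0, "fingers": 0.75}, {"delta_pos": [0, 0, -0.4], "yaw": 0, "fingers": 0.75}]'

```text
clock: 5.0
eef_pos: [0.4432, 0.1791, 0.229]
tool_rot: [0.175, 0.985, 0.001, 0.001]
ft_force: [-1.1, -0.3, -0.3]
grip_width: 0.0638
grasp_force: 0.0
```

```bash
python3 - <<'E'
from h import *
c=grab('side','d3');a=pickle.load(open('d1.pkl','rb'));print(bot.get_obs()['clock'])
cv2.imwrite('pics/cmp.png',cv2.resize(np.vstack([x['image'][100:200,190:370,::-1] for x in(a,c)]),(540,600)))
E
```

```text
5.05
```

View pics/cmp.png

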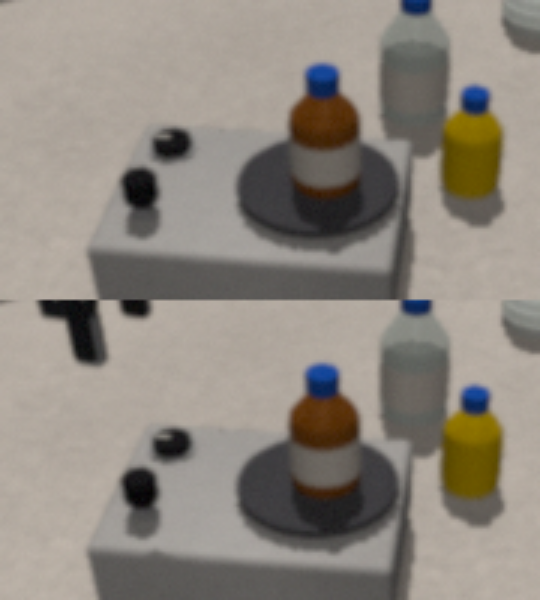

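Before and after look the same: the knob is at (140,188) and (140,488), so it is back at rest. The bottle hasn't moved and the gripper is clear.

```bash
python3 -c "
from workcell import bot
print(bot.job_done())"
```

```text
the job is handed in; nothing more can be done
None
```

I pulled the knob of the stirrer under the bottle (the left one) out fully, to about 16 mm and 9 N, and held it for about 0.6 s. It sprang back to rest with the bottle unmoved, the arm never went near the other stirrer, and I handed the job in at about 5 s; no verdict was shown.

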